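Roll a round bar offcut home and clamp it for its hardness test

ROBOT

A 6-joint arm with a two-finger parallel gripper is mounted at the origin on the work surface. World frame = base frame: x ahead of the robot, y to its left, z up, the work surface at z = 0. Lengths are in m, angles in degrees, forces in N, time in s.
With the tool pointing down it reaches from about 0.375 to 0.975 m from the base axis. Payload 3.8 kg.
Tool frame: the origin (TCP) lies at the very end of the fingers, on their centre line; the grasp point (between the pads) lies 19 mm behind it (manip.grasp_offset is the distance from the TCP to the grasp point, in m); z points along the fingers, y is the line along which they close (so a half turn about z gives the same grasp; the last joint's range is limited). The gripper opens to 85 mm and grips with 20 to 120 N. Pads are 22 mm wide; open, the fingers measure 114 mm over their backs; the gripper's body (76 mm by 85 mm) begins 54 mm behind the grasp point. The pads swing forward as they close: fully open they stand 13 mm farther back than shut.
Start: joints at [-68.52, 15.12, 91.902, -0, 72.978, -2.114], TCP at [0.27, -0.619, 0.231] pointing down, gripper open.
Joint ranges: [-150.88, 150.88], [-54.13, 125.18], [17.81, 147.31], [-75.09, 255.09], [0, 152.58], [-146.25, 146.25]. Speed limits (degrees/s): [147.25, 147.25, 180, 180, 180, 180].

INTERFACE

Orientations are given as a 3x3 rotation matrix whose columns are the frame's x, y, z axes.
In Python, from plant import manip gives the robot as it stands.
- The arm moves only by the tool play_rows, never from a script. Its arguments are lists of equal length, an entry for each row: "dp": the shift along the tool's x, y, z in m, a list of three; "angular": the turn, a rotation vector about the tool's x, y, z in degrees, a list of three. In form: {"dp": [[dx, dy, dz], ...], "angular": [[ax, ay, az], ...]}. A call has 1 to 5 rows; each row is the pose to reach, as a shift and turn from the pose commanded when the call began, along the tool's axes at that moment; what a row does not reach only later rows make up. A row lasts 1/8 s, in which the tool goes at most 62.5 mm and 10.7 degrees, less where a joint would pass 70% of its speed; a pose out of reach is approached as far as the arm can. A call with a gripper value outside its range is refused whole. "claw" is the finger opening in m, from 0 to 0.0854, set as the call begins (left out, the last holds). The fingers move at their own pace and stop on an object; the grip force is fixed at half the most. Time passes only in rows, so rows that repeat a pose let the fingers close. It gives the time, the measured TCP pose, the force, the opening and the grip force at its end, in the units of the state.
- manip.read_state(): the state, without advancing time (a new reading comes with each control period).
- manip.grab_frame(name): name is "side" or "top" or "wrist"; returns a dict with "image" (384x512x3 uint8, red, green, blue), "range_z" (384x512 float32, m along the optical axis (not along the pixel's ray), 0 where there is no reading), "intrinsics" (3x3 intrinsics, pixels), "T" (4x4, takes a point from camera to world coordinates). Camera axes: x right, y down, z forward; pixel columns grow to the right and rows downward; lengths in m; the calibration is good to about 2 mm. A picture is of the moment at which its call begins.
- manip.job_done(): hands the job in; it is judged then, once.
The state is a dict: "clock": time; "qpos": joint angles; "joint_velocities": joint speeds; "effort": joint torques, N m; "ee_pos": TCP position; "tcp_rot": TCP orientation; "wrist_force": force on the tool from outside, world axes, zero at the start; "ft_torque": the same for the moment, N m; "finger_gap": finger opening in m; "gripper_force": force on a finger pad.
Only numpy, scipy, OpenCV 4.12 (cv2) and the standard library are available. Lean on these libraries where they do the work, as an engineer would, in place of code of your own. Each camera call takes 0.05 s, during which the arm holds its last target. There are 200 camera calls.

TASK

Get the aluminium bar offcut ready for its hardness test: with a light flat hand on top of it, roll it along the rubber-lined bed of the clamping fixture, over the low rib and fully home against the stop bar, never lifting it off. Then swing the hold-down arm over, press it down until you feel its pad firmly clamp the bar, without forcing it, and let go; leave the other things where they are.

Things in the scene. Friction and masses are not known exactly. Their poses are not given: they have to be found in the camera images.
- bar_center (a point): Centre of the loose round aluminium bar, 45 mm diameter, 120 mm long, about 0.35 to 0.7 kg, lying on the bed across the fixture. Its own y axis is the bar's axis; x and z turn with it as it rolls (z is up at the start). Resting on the bed the centre is 32.5 mm above the table.
- fixture: Fixed steel clamping fixture. Origin: centre of its underside, on the table; x points from the open front end (robot side) to the stop end, y along the stop, z up. Bed 240 (x) x 250 (y) mm, its rubber-lined top at z 10 mm. Stop bar parallel to y: face at x 55 mm, 150 mm long, top at z 40 mm. The bar starts 42 to 76 mm short of home, its axis within 3.5 degrees of y.
- rib (a point): Middle of the top of a low half-round rib on the bed, parallel to the stop, at fixture x 17.5 mm, 140 mm long, 8 mm wide, 4 mm high. The bar must climb over it (its centre rises 4 mm) and then drops into the seat between rib and stop, where it cannot roll back. Rolling works by a light press on the bar's top (about 10 N; over 35 N marks it, so touch down slowly); the hand travels twice as far as the bar. Pushing from behind jams it on the rib.
- seat (a point): Where the bar's centre lies when it is home, at fixture x 32.5, y 0, z 32.5 mm; same axes as the fixture.
- hinge (a point): On the hinge axis (parallel to the fixture's y) of the hold-down arm, at fixture x 82.5, y 0, z 71 mm.
- holddown (a joint): Angle of the hold-down arm, rad. 0: level, pointing back over the bar towards the open front; grows as it is swung up and away, 1.57 upright, starts about 2, leaning away from the open front. The pad meets a bar that is home somewhere between -0.1 and 0.1, depending on how far its spindle has been screwed: find it by feel. The hinge is stiff (0.2 N m) and the arm stays where it is left.
- handle (a point): Centre of the black handle on the free end of the hold-down arm, 100 mm from the hinge axis in line with it; handle 50 mm along the arm, 20 mm wide (fixture y), 20 mm thick. Half-way along the arm, 50 mm from the hinge axis, a locked screw spindle carries a round rubber pad, 20 mm across, 12 to 20 mm below the arm's centre line. A firm clamp is 12 to 30 N at the pad, about 8 to 17 N down on the handle; over 60 N dents the bar.
- test_block: Bystander: steel hardness reference disc, 48 mm across, 14 mm high, standing on the bed beside the bar's path. Origin: centre of its underside.
- mount_a: Bystander: black resin puck, 30 mm across, 22 mm high, on the table beside the fixture. Origin: centre of its underside.
- mount_b: Bystander: black resin puck like the other, on the other side of the fixture. Origin: centre of its underside.
- slice: Bystander: aluminium disc, 45 mm across, 26 mm high, on the table beside the fixture. Origin: centre of its underside.
- calliper: Bystander: digital calliper lying flat, 230 mm long, far on the robot's left. Origin: under its beam, 35 mm from the middle of the black head.
- suspension: Bystander: white plastic bottle with a blue cap, 56 mm across, 130 mm high, left at the back. Origin: centre of its underside.
- dish: Bystander: shallow glass dish, 90 mm across, 16 mm high, right at the back. Origin: centre of its underside.
- spanner: Bystander: steel open spanner, 160 mm long, lying on the robot's right. Origin: its underside, mid-length.
There are look-alikes about, which are no part of the job. What is shaped like the part that bears bar_center but orange, purple or turquoise is not meant.

How it is judged (in metres and radians):
On the way, in this order (a step that is already met when the one before it is completed fails the run):
1. the bar has been turned about its axis by rolling (more than 60 degrees) (angle between bar_center's own z axis and vertical above 1.05 rad).
2. the bar is home: over the rib and against the stop (x of bar_center in the frame of seat above -0.003 m and z of bar_center in the frame of seat below 0.0015 m and angle between the y axis of bar_center and the y axis of fixture, either way round below 0.05 rad), for 0.2 s.
3. the hold-down pad is pressed on the bar with at least 12 N (value of joint holddown below 0.14 rad and contact force between holddown and bar above 12 N), for 0.2 s.
At the end, for the whole second after the job is handed in: The bar lies in its seat against the stop (within 3 mm, square within 3 degrees, down on the bed), the hold-down arm is down with its pad still bearing on the bar (more than 1 N) after having been pressed on with at least 12 N, and everything is at rest (all of step 2 and linear speed of bar below 0.01 m/s and velocity of joint holddown below 0.05 rad/s and value of joint holddown below 0.14 rad and contact force between holddown and bar above 1 N); the robot touches nothing.
It fails at once if the bar is pressed by the hand with more than 35 N (contact force between the fingers and bar above 35 N).
It fails at once if the bar is lifted off the bed (more than 12 mm) (z of bar_center in the frame of seat above 0.012 m).
It fails at once if the bar is flung, not rolled under the hand (faster than 0.4 m/s) (linear speed of bar above 0.4 m/s).
It fails at once if the hold-down is slammed or forced onto the bar (more than 60 N) (contact force between holddown and bar above 60 N).
It fails at once if a bystander is moved by more than 15 mm (distance of any of test_block, mount_a, mount_b, slice, calliper, suspension, dish, spanner from where it was at the start of the episode above 0.015 m).
It also fails if it takes over 72 s, if anything falls off the work surface, if the arm or the gripper's body presses on something with over 40 N, if the wrist force passes 120 N, or if a joint passes its speed limit or range.

## Working session

There is one attempt and no reset: what is moved stays moved. The work goes in short steps, Python scripts to look and compute and a tool call to move; the robot and the scene stay as the last step left them, time stands still between calls to the robot, and variables do not carry over. Pictures are saved under pics/ and viewed, at most 10 in all, crops included, and the job is handed in when it is done.

Besides the shell and the picture viewer there is one more tool, called after "Call:" by a JSON object that holds its "name" and its "arguments". play_rows: Moves the arm, as the interface text tells. Its arguments: {"type":"object","properties":{"dp":{"type":"array","items":{"type":"array","items":{"type":"number"}}},"angular":{"type":"array","items":{"type":"array","items":{"type":"number"}}},"claw":{"type":"number"}},"required":["dp","angular"]}

```bash
mkdir -p pics; ls; python3 - <<'E'
from plant import manip
import cv2,numpy as np
for n in ("top","side"):
    f=manip.grab_frame(n); cv2.imwrite(f"pics/{n}0.png",f["image"][:,:,::-1]); np.savez(f"{n}0.npz",**f)
    print(n,f["intrinsics"].round(1).tolist(),f["T"].round(3).tolist())
print(manip.read_state())
E
```

```text
pics
top [[356.2, 0.0, 260.7], [0.0, 356.2, 181.5], [0.0, 0.0, 1.0]] [[-0.009, -0.989, 0.146, 0.343], [-1.0, 0.009, -0.002, 0.012], [0.001, -0.146, -0.989, 1.165], [0.0, 0.0, 0.0, 1.0]]
side [[374.7, 0.0, 248.4], [0.0, 374.7, 191.8], [0.0, 0.0, 1.0]] [[-0.981, -0.118, 0.151, 0.311], [-0.192, 0.647, -0.738, 0.86], [-0.011, -0.753, -0.658, 0.804], [0.0, 0.0, 0.0, 1.0]]
{'clock': 0.1, 'qpos': array([-6.85203588e+01,  1.51667592e+01,  9.19754861e+01,  7.33966660e-04,
        7.29789829e+01, -2.11380557e+00]), 'joint_velocities': array([-0.04584565, -0.07853482, -0.17354237, -0.02087889, -0.02646943,
       -0.05611119]), 'effort': array([ 3.46962688e-04, -5.16706181e+01, -3.68589377e+01, -1.04633764e-04,
        6.31818824e-03,  6.31795629e-06]), 'ee_pos': array([ 0.26991975, -0.61793315,  0.23004461]), 'tcp_rot': array([[ 9.16410054e-01,  4.00239965e-01, -7.63356708e-04],
       [ 4.00240682e-01, -9.16407934e-01,  1.97336672e-03],
       [ 9.02740839e-05, -2.11393952e-03, -9.99997762e-01]]), 'wrist_force': array([0.58623286, 0.03311941, 0.33525332]), 'ft_torque': array([ 0.00776367, -0.00449401, -0.00978135]), 'gripper_force': 0.0, 'finger_gap': 0.08520045168088468}
```

View pics/top0.png

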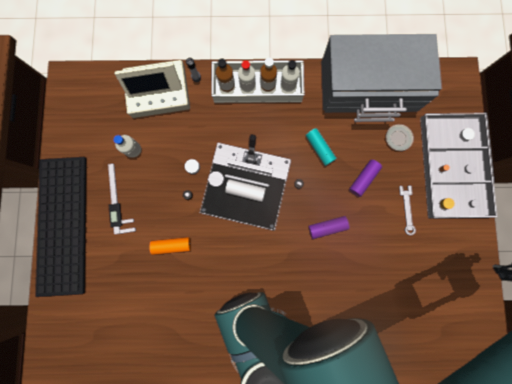

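View pics/side0.png

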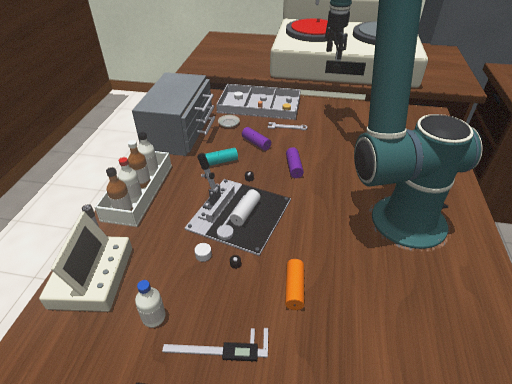

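The top view shows the silver bar at (245,190) on the black bed. The look-alikes are orange (170,246), purple (328,227) and (366,177), and turquoise (320,147). I choose the silver one and check it in a close crop.

```bash
cat > h.py <<'E'
import numpy as np,cv2
from plant import manip
def world(f):
    K,T,d=f["intrinsics"],f["T"],f["range_z"]
    v,u=np.mgrid[:d.shape[0],:d.shape[1]]
    p=np.stack([(u-K[0,2])/K[0,0]*d,(v-K[1,2])/K[1,1]*d,d],-1)
    return p@T[:3,:3].T+T[:3,3]
def px(f,p):
    T=f["T"];c=T[:3,:3].T@(np.array(p)-T[:3,3]);K=f["intrinsics"];return (K@(c/c[2]))[:2]
def ray(f,uv,z):
    K,T=f["intrinsics"],f["T"]
    d=T[:3,:3]@np.linalg.solve(K,[uv[0],uv[1],1]);return T[:3,3]+d*(z-T[2,3])/d[2]
E
python3 - <<'E'
from h import *
f=dict(np.load("top0.npz"));im=f["image"];w=world(f)
c=im[125:235,190:310];cv2.imwrite("pics/crop.png",cv2.resize(c[:,:,::-1],None,fx=6,fy=6,interpolation=cv2.INTER_CUBIC)[:600])
# bed: z between 5 and 18 mm
roi=np.zeros(im.shape[:2],bool);roi[135:235,195:296]=1
m=(roi&(w[...,2]>.006)&(w[...,2]<.08)).astype(np.uint8)
n,l,s,_=cv2.connectedComponentsWithStats(m);k=1+s[1:,4].argmax();m=(l==k)
low=m&(w[...,2]<.02)
print("bed z",np.median(w[low][:,2]))
r=cv2.minAreaRect((w[low][:,:2]*1000).astype(np.float32));print("bed rect mm",r)
b=roi&(w[...,2]>.044)&(w[...,2]<.065)
n,l,s,ce=cv2.connectedComponentsWithStats(b.astype(np.uint8))
for i in range(1,n):
    if s[i,4]>8:
        P=w[l==i];print(s[i],ce[i].round(1),P.mean(0).round(4),P[:,2].max().round(4),cv2.minAreaRect((P[:,:2]*1000).astype(np.float32)))
b=roi&(w[...,2]>.07);print("high",w[b].mean(0),w[b][:,2].max(),cv2.minAreaRect((w[b][:,:2]*1000).astype(np.float32)))
E
```

```text
bed z 0.010248005942072203
bed rect mm ((501.3473815917969, 63.328163146972656), (253.531494140625, 240.99908447265625), 76.46183776855469)
[226 180  39  21 450] [244.8 189.4] [0.4823 0.0607 0.0523] 0.0594 ((483.087646484375, 60.85679626464844), (119.30001068115234, 40.26277160644531), 75.41365051269531)
high [0.55398243 0.03422396 0.29144253] 1.1646457136909043 ((480.8222961425781, 30.639347076416016), (278.3676452636719, 40.37484359741211), 6.20794677734375)
```

View pics/crop.png

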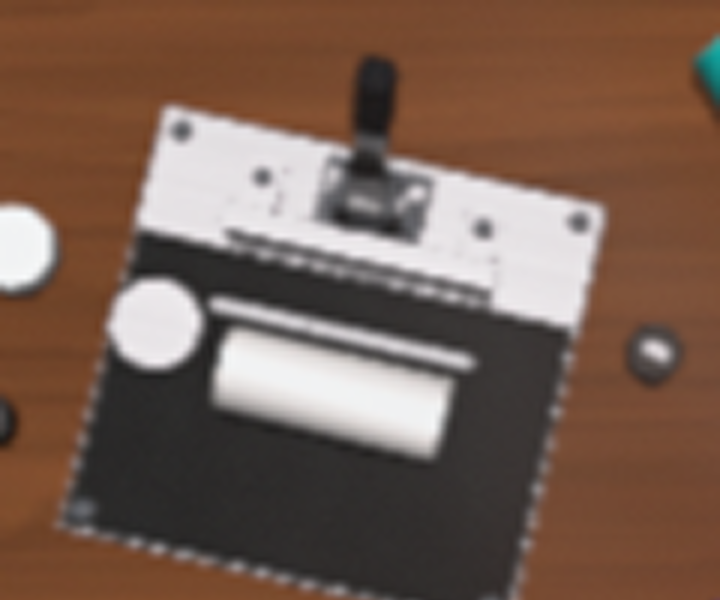

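The crop shows the silver bar lying square-on behind the rib, with the white test disc at its left end. I move above it.

Call:
{"name": "play_rows", "arguments": {"dp": [[0.05,-0.06,0],[0.1,-0.12,0],[0.14,-0.17,0],[0.18,-0.22,0],[0.22,-0.268,0]], "angular": [[0,0,0],[0,0,0],[0,0,0],[0,0,0],[0,0,0]], "claw": 0.04}}

```text
clock: 0.72
ee_pos: [0.3551, -0.3157, 0.2309]
tcp_rot: [[0.917, 0.4, -0.0], [0.4, -0.917, 0.001], [0.0, -0.0, -1.0]]
wrist_force: [0.8, 0.2, 0.6]
finger_gap: 0.0396
gripper_force: 0.0
```

Call:
{"name": "play_rows", "arguments": {"dp": [[0.05,-0.06,0],[0.09,-0.11,0],[0.13,-0.16,0],[0.175,-0.215,0],[0.21,-0.26,0]], "angular": [[0,0,7],[0,0,15],[0,0,22],[0,0,30],[0,0,37.1]]}}

```text
clock: 1.35
ee_pos: [0.4374, -0.017, 0.2312]
tcp_rot: [[0.971, -0.238, 0.001], [-0.238, -0.971, -0.0], [0.001, 0.0, -1.0]]
wrist_force: [0.8, -0.1, 0.3]
finger_gap: 0.04
gripper_force: 0.0
```

Call:
{"name": "play_rows", "arguments": {"dp": [[0,0,0],[0,0,0]], "angular": [[0,0,0],[0,0,0]]}}

```text
clock: 1.6
ee_pos: [0.4371, -0.0188, 0.2309]
tcp_rot: [[0.973, -0.231, -0.001], [-0.231, -0.973, -0.001], [-0.001, 0.001, -1.0]]
wrist_force: [0.3, 0.9, -0.5]
finger_gap: 0.0404
gripper_force: 0.0
```

```bash
python3 - <<'E'
from h import *
s=manip.read_state();print(s["clock"],s["ee_pos"],s["tcp_rot"].round(3).tolist(),s["finger_gap"],s["qpos"].round(1))
f=manip.grab_frame("wrist"); np.savez("w0.npz",**f);cv2.imwrite("pics/w0.png",f["image"][:,:,::-1])
E
```

```text
1.6 [ 0.43706922 -0.01884116  0.2308767 ] [[0.973, -0.231, -0.001], [-0.231, -0.973, -0.001], [-0.001, 0.001, -1.0]] 0.040404184007026216 [ -5.7 -11.4 119.3  -0.   72.2  97.7]
```

View pics/w0.png

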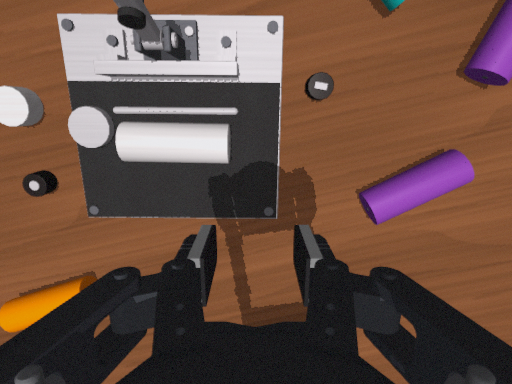

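The wrist view shows the bar at (173,142), the rib at (175,111), the stop at (165,68), the hinge and arm at (160,40), and the test block at (91,127). I measure these relative to each other.

```bash
cat > m.py <<'E'
from h import *
def measure(f):
    w=world(f);im=f["image"].astype(int);v=im.max(2)
    sel=lambda lo,hi:(w[...,2]>lo)&(w[...,2]<hi)&(np.hypot(w[...,0]-.50,w[...,1]-.06)<.2)
    bed=(w[...,2]>.005)&(w[...,2]<.016)&(np.hypot(w[...,0]-.50,w[...,1]-.06)<.2)
    n,l,s,_=cv2.connectedComponentsWithStats(bed.astype(np.uint8));bed=np.isin(l,[i for i in range(1,n) if s[i,4]>300])
    r=cv2.minAreaRect((w[bed][:,:2]*1000).astype(np.float32));print("bed",r,np.median(w[bed][:,2]).round(4))
    a=r[2] if r[1][0]>r[1][1] else r[2]+90
    yaw=np.radians(a-90);yaw=(yaw+np.pi/2)%np.pi-np.pi/2
    return w,np.array(r[0])/1000,yaw,sel
def tofix(P,c,yaw):
    R=np.array([[np.cos(yaw),-np.sin(yaw)],[np.sin(yaw),np.cos(yaw)]]);return (P-c)@R
E
python3 - <<'E'
from m import *
f=dict(np.load("w0.npz"));w,c,yaw,sel=measure(f);print(c,np.degrees(yaw))
# stop top: z 34..42 right of bar; use white & fixture x>40
F=tofix(w[...,:2],c,yaw)
st=sel(.036,.044)&(F[...,0]>.045)&(F[...,0]<.08);P=F[st];print("stop",P.min(0),P.max(0),np.percentile(P[:,0],[3,97]))
b=sel(.035,.062)&(F[...,0]<.03)&(F[...,0]>-.08);P=w[b]
fx=F[b];print("bar",cv2.minAreaRect((fx*1000).astype(np.float32)),P[:,2].max())
top=b&(w[...,2]>.0535);print("bar top line fix",F[top].mean(0),w[top].mean(0),np.polyfit(F[top][:,1],F[top][:,0],1))
ri=(f["image"].min(2)>110)&(w[...,2]>.01)&(w[...,2]<.018)&(abs(F[...,1])<.075)&(F[...,0]>0)&(F[...,0]<.03);print("rib",F[ri].mean(0),np.percentile(F[ri][:,0],[5,95]))
for hi in [(.1,.2)]:
    h=sel(*hi)&(F[...,0]>.06);print("arm",h.sum(),F[h].mean(0),w[h][:,2].max(), F[h].max(0))
E
```

```text
bed ((500.6695556640625, 61.835365295410156), (250.75999450683594, 240.1914520263672), 76.18262481689453) 0.0108
[0.50066956 0.06183537] -13.817375183105469
stop [ 0.05465841 -0.07483314] [0.07963519 0.07527373] [0.05499749 0.0738943 ]
bar ((-17.56161880493164, -4.933574676513672), (120.39522552490234, 44.632476806640625), 89.2714614868164) 0.05849646099526007
bar top line fix [-0.01723708 -0.00523965] [0.48267991 0.06086403 0.05510884] [ 0.0146173  -0.01716049]
rib [0.01775241 0.00018739] [0.01428051 0.02124765]
arm 904 [ 0.08983902 -0.00275922] 0.13705627759483419 [0.10152829 0.01004959]
```

Call:
{"name": "play_rows", "arguments": {"dp": [[0.005,-0.03,0.03],[0.01,-0.06,0.07],[0.0165,-0.088,0.11],[0.0165,-0.088,0.15],[0.0165,-0.088,0.162]], "angular": [[0,0,0],[0,0,0],[0,0,0],[0,0,0],[0,0,0]]}}

```text
clock: 2.28
ee_pos: [0.4716, 0.0609, 0.0664]
tcp_rot: [[0.972, -0.236, -0.006], [-0.236, -0.972, -0.001], [-0.006, 0.002, -1.0]]
wrist_force: [-1.0, -0.1, -0.2]
finger_gap: 0.04
gripper_force: 0.0
```

Call:
{"name": "play_rows", "arguments": {"dp": [[0,0,0.001],[0,0,0.002],[0,0,0.003],[0,0,0.004],[0,0,0.005]], "angular": [[0,0,0],[0,0,0],[0,0,0],[0,0,0],[0,0,0]]}}

```text
clock: 2.9
ee_pos: [0.4744, 0.063, 0.0648]
tcp_rot: [[0.972, -0.233, 0.001], [-0.233, -0.972, 0.0], [0.001, -0.0, -1.0]]
wrist_force: [-0.2, 0.1, -0.2]
finger_gap: 0.0401
gripper_force: 0.0
```

```bash
python3 - <<'E'
from m import *
s=manip.read_state();c=np.array([.5007,.0618]);print(s["ee_pos"],tofix(s["ee_pos"][:2],c,np.radians(-13.8)))
f=manip.grab_frame("wrist");cv2.imwrite("pics/w1.png",f["image"][:,:,::-1])
E
```

```text
[0.47436467 0.06295704 0.06476033] [-0.02585113 -0.00515822]
```

View pics/w1.png

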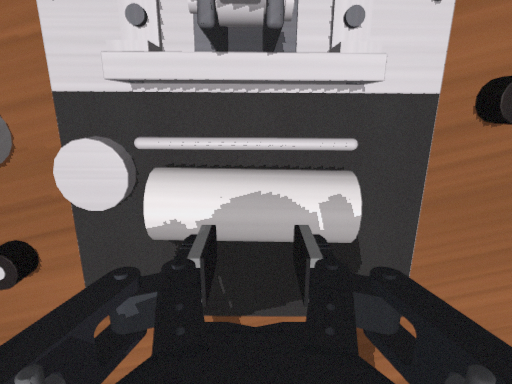

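The hand is over the rear half of the bar, its two finger plates (203,245) and (308,245) on the bar, square to the rib. I feel downward slowly.

Call:
{"name": "play_rows", "arguments": {"dp": [[0.001,0,0.002],[0.001,0,0.004],[0.001,0,0.006],[0.001,0,0.008]], "angular": [[0,0,0],[0,0,0],[0,0,0],[0,0,0]]}}

```text
clock: 3.45
ee_pos: [0.4749, 0.0626, 0.056]
tcp_rot: [[0.972, -0.234, -0.0], [-0.234, -0.972, -0.0], [-0.0, 0.0, -1.0]]
wrist_force: [0.2, 0.9, 0.2]
finger_gap: 0.0401
gripper_force: 0.0
```

Call:
{"name": "play_rows", "arguments": {"dp": [[0,0,0.0005],[0,0,0.001],[0,0,0.0015],[0,0,0.002]], "angular": [[0,0,0],[0,0,0],[0,0,0],[0,0,0]]}}

```text
clock: 3.95
ee_pos: [0.4751, 0.0626, 0.0543]
tcp_rot: [[0.972, -0.234, 0.0], [-0.234, -0.972, 0.0], [0.0, -0.0, -1.0]]
wrist_force: [0.2, 0.2, -0.1]
finger_gap: 0.0401
gripper_force: 0.0
```

Call:
{"name": "play_rows", "arguments": {"dp": [[0,0,0.0005],[0,0,0.001],[0,0,0.0015],[0,0,0.002]], "angular": [[0,0,0],[0,0,0],[0,0,0],[0,0,0]]}}

```text
clock: 4.45
ee_pos: [0.4761, 0.0624, 0.0533]
tcp_rot: [[0.972, -0.233, 0.002], [-0.233, -0.972, -0.0], [0.002, -0.0, -1.0]]
wrist_force: [-0.7, -1.9, 8.0]
finger_gap: 0.04
gripper_force: 4.0
```

Call:
{"name": "play_rows", "arguments": {"dp": [[0,0,0.0005],[0,0,0.001]], "angular": [[0,0,0],[0,0,0]]}}

```text
clock: 4.7
ee_pos: [0.4771, 0.0622, 0.0532]
tcp_rot: [[0.972, -0.233, 0.004], [-0.233, -0.972, -0.001], [0.004, -0.0, -1.0]]
wrist_force: [-2.2, -1.8, 12.6]
finger_gap: 0.0399
gripper_force: 6.1
```

Call:
{"name": "play_rows", "arguments": {"dp": [[0.004,0,0],[0.01,0,0],[0.016,0,0],[0.022,0,0],[0.027,0,0]], "angular": [[0,0,0],[0,0,0],[0,0,0],[0,0,0],[0,0,0]]}}

```text
clock: 5.32
ee_pos: [0.5034, 0.0555, 0.0533]
tcp_rot: [[0.972, -0.233, 0.003], [-0.233, -0.972, -0.001], [0.004, 0.0, -1.0]]
wrist_force: [-1.6, -5.0, 10.0]
finger_gap: 0.0401
gripper_force: 5.2
```

Call:
{"name": "play_rows", "arguments": {"dp": [[0,0,0],[0,0,-0.003],[0,0,-0.01]], "angular": [[0,0,0],[0,0,0],[0,0,0]]}}

```text
clock: 5.7
ee_pos: [0.5004, 0.0564, 0.0608]
tcp_rot: [[0.972, -0.234, -0.002], [-0.234, -0.972, 0.0], [-0.002, 0.0, -1.0]]
wrist_force: [0.5, -0.4, 0.5]
finger_gap: 0.0395
gripper_force: 0.0
```

Call:
{"name": "play_rows", "arguments": {"dp": [[-0.02,0,0],[-0.04,0,0],[-0.04,0,0]], "angular": [[0,0,0],[0,0,0],[0,0,0]]}}

```text
clock: 6.08
ee_pos: [0.4601, 0.066, 0.0606]
tcp_rot: [[0.973, -0.233, -0.002], [-0.233, -0.973, -0.0], [-0.002, 0.001, -1.0]]
wrist_force: [0.4, -0.6, -0.3]
finger_gap: 0.0401
gripper_force: 0.0
```

```bash
cat > look.py <<'E'
from m import *
import sys
c=np.array([.5007,.0618]);yaw=np.radians(-13.8)
s=manip.read_state();print(s["clock"],s["ee_pos"].round(4),"tcp fix",tofix(s["ee_pos"][:2],c,yaw).round(4),s["wrist_force"].round(1))
def bar(n):
    f=manip.grab_frame(n);w=world(f);F=tofix(w[...,:2],c,yaw)
    im=f["image"].astype(int)
    b=(w[...,2]>.044)&(w[...,2]<.064)&(F[...,0]<.045)&(F[...,0]>-.06)&(abs(F[...,1])<.075)&(im.min(2)>90)
    q=F[b]
    if len(q)>50:
        r=cv2.minAreaRect((q*1000).astype(np.float32))
        # slice-wise: top-line from height fit
        print(n,len(q),"rect",np.round(r[0],1),np.round(r[1],1),round(r[2],2),"zmax",np.percentile(w[b][:,2],98).round(4))
    return f
f=bar("top");bar("wrist")
if len(sys.argv)>1: cv2.imwrite(sys.argv[1],cv2.resize(f["image"][125:235,190:310,::-1],None,fx=5,fy=5,interpolation=cv2.INTER_CUBIC))
E
python3 look.py
```

```text
6.075 [0.4601 0.066  0.0606] tcp fix [-0.0404 -0.0056] [ 0.4 -0.6 -0.3]
wrist 16061 rect [-3.  -4.9] [120.3  40.4] 89.32 zmax 0.0567
```

Call:
{"name": "play_rows", "arguments": {"dp": [[0.015,0,0],[0.03,0,0.002],[0.03,0,0.006],[0.03,0,0.008]], "angular": [[0,0,0],[0,0,0],[0,0,0],[0,0,0]]}}

```text
clock: 6.68
ee_pos: [0.4921, 0.0584, 0.0533]
tcp_rot: [[0.972, -0.234, -0.0], [-0.234, -0.972, -0.0], [-0.0, 0.0, -1.0]]
wrist_force: [-0.3, -2.9, 11.4]
finger_gap: 0.0401
gripper_force: 5.4
```

Call:
{"name": "play_rows", "arguments": {"dp": [[0,0,0.0006],[0,0,0.0012],[0,0,0.0018],[0,0,0.002]], "angular": [[0,0,0],[0,0,0],[0,0,0],[0,0,0]]}}

```text
clock: 7.18
ee_pos: [0.4934, 0.0581, 0.0533]
tcp_rot: [[0.972, -0.233, 0.003], [-0.233, -0.972, -0.001], [0.004, 0.0, -1.0]]
wrist_force: [-0.4, -2.7, 11.6]
finger_gap: 0.0401
gripper_force: 6.0
```

Call:
{"name": "play_rows", "arguments": {"dp": [[0.003,0,0],[0.006,0,0],[0.009,0,0],[0.012,0,0],[0.013,0,0]], "angular": [[0,0,0],[0,0,0],[0,0,0],[0,0,0],[0,0,0]]}}

```text
clock: 7.8
ee_pos: [0.505, 0.0551, 0.0533]
tcp_rot: [[0.972, -0.233, 0.001], [-0.233, -0.972, -0.001], [0.001, 0.001, -1.0]]
wrist_force: [-4.2, -1.9, 14.6]
finger_gap: 0.0398
gripper_force: 7.9
```

Call:
{"name": "play_rows", "arguments": {"dp": [[0,0,-0.003],[0,0,-0.009],[-0.02,0,-0.009],[-0.04,0,-0.009],[-0.04,0,-0.009]], "angular": [[0,0,0],[0,0,0],[0,0,0],[0,0,0],[0,0,0]]}}

```text
clock: 8.43
ee_pos: [0.463, 0.0652, 0.0595]
tcp_rot: [[0.973, -0.233, -0.002], [-0.233, -0.973, -0.0], [-0.002, 0.001, -1.0]]
wrist_force: [-0.4, 0.2, 0.2]
finger_gap: 0.0403
gripper_force: 0.0
```

```bash
python3 look.py
```

```text
8.425 [0.463  0.0652 0.0595] tcp fix [-0.0374 -0.0057] [-0.4  0.2  0.2]
wrist 16078 rect [ 0.2 -5. ] [120.3  40.5] 89.29 zmax 0.0567
```

Call:
{"name": "play_rows", "arguments": {"dp": [[0.015,0,0],[0.031,0,0.002],[0.031,0,0.006],[0.031,0,0.0075],[0.031,0,0.008]], "angular": [[0,0,0],[0,0,0],[0,0,0],[0,0,0],[0,0,0]]}}

```text
clock: 9.15
ee_pos: [0.4968, 0.0574, 0.0533]
tcp_rot: [[0.972, -0.234, 0.002], [-0.234, -0.972, -0.0], [0.002, -0.0, -1.0]]
wrist_force: [-0.8, -1.4, 9.8]
finger_gap: 0.0401
gripper_force: 4.6
```

Call:
{"name": "play_rows", "arguments": {"dp": [[0.002,0,0],[0.005,0,0],[0.008,0,0],[0.011,0,0]], "angular": [[0,0,0],[0,0,0],[0,0,0],[0,0,0]]}}

```text
clock: 9.65
ee_pos: [0.5059, 0.0549, 0.0536]
tcp_rot: [[0.972, -0.233, -0.002], [-0.233, -0.972, -0.0], [-0.002, 0.001, -1.0]]
wrist_force: [-7.4, -0.9, 18.1]
finger_gap: 0.0401
gripper_force: 9.0
```

Call:
{"name": "play_rows", "arguments": {"dp": [[-0.001,0,0],[0.0005,0,-0.002],[0.002,0,-0.004],[0.002,0,-0.009]], "angular": [[0,0,0],[0,0,0],[0,0,0],[0,0,0]]}}

```text
clock: 10.15
ee_pos: [0.5077, 0.0546, 0.0609]
tcp_rot: [[0.972, -0.234, -0.001], [-0.234, -0.972, -0.0], [-0.001, 0.0, -1.0]]
wrist_force: [-0.1, 0.1, -0.2]
finger_gap: 0.04
gripper_force: 0.0
```

Call:
{"name": "play_rows", "arguments": {"dp": [[-0.02,0,0],[-0.04,0,0],[-0.04,0,0]], "angular": [[0,0,0],[0,0,0],[0,0,0]]}}

```text
clock: 10.52
ee_pos: [0.4678, 0.0642, 0.0609]
tcp_rot: [[0.972, -0.233, -0.001], [-0.233, -0.972, -0.0], [-0.001, 0.0, -1.0]]
wrist_force: [-0.1, -0.2, -0.1]
finger_gap: 0.0397
gripper_force: 0.0
```

```bash
python3 look.py
```

```text
10.525 [0.4678 0.0642 0.0609] tcp fix [-0.0325 -0.0055] [-0.1 -0.2 -0.1]
wrist 15112 rect [-5.1 -4.9] [120.2  40.1] 89.57 zmax 0.0566
```

Call:
{"name": "play_rows", "arguments": {"dp": [[0,0,0],[0,0,0],[0,0,0]], "angular": [[0,0,-9],[0,0,-18],[0,0,-20]]}}

```text
clock: 11.0
ee_pos: [0.4703, 0.0639, 0.0615]
tcp_rot: [[0.994, 0.113, 0.001], [0.113, -0.994, -0.0], [0.001, 0.0, -1.0]]
wrist_force: [-0.0, 0.4, -0.2]
finger_gap: 0.0403
gripper_force: 0.0
```

```bash
python3 look.py; python3 -c "
from h import *
cv2.imwrite('pics/w2.png',manip.grab_frame('wrist')['image'][:,:,::-1])"
```

```text
11.0 [0.4703 0.0639 0.0615] tcp fix [-0.03   -0.0052] [-0.   0.4 -0.2]
wrist 14719 rect [-5.2 -5.1] [120.8  40. ] 89.44 zmax 0.0567
```

View pics/w2.png

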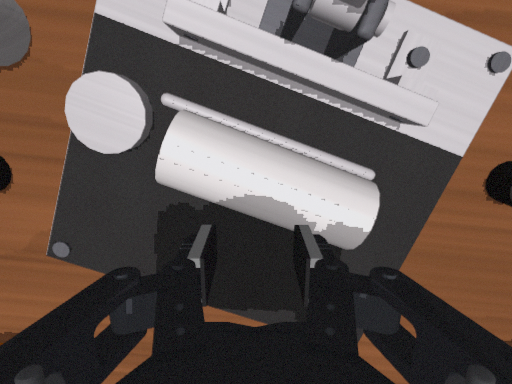

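The bar rests at (268,180), a few mm short of the rib and nearly square. Turning the hand 20° lengthens the effective contact, so one stroke can now cross the rib.

Call:
{"name": "play_rows", "arguments": {"dp": [[0.0122,0.0044,0.001],[0.0122,0.0044,0.003],[0.0122,0.0044,0.006],[0.0122,0.0044,0.007],[0.0122,0.0044,0.008]], "angular": [[0,0,0],[0,0,0],[0,0,0],[0,0,0],[0,0,0]]}}

```text
clock: 11.78
ee_pos: [0.4818, 0.0609, 0.0534]
tcp_rot: [[0.994, 0.113, 0.0], [0.113, -0.994, -0.0], [0.0, 0.0, -1.0]]
wrist_force: [-0.8, -1.0, 4.3]
finger_gap: 0.0397
gripper_force: 2.1
```

Call:
{"name": "play_rows", "arguments": {"dp": [[0,0,0.0005],[0,0,0.001],[0,0,0.0015]], "angular": [[0,0,0],[0,0,0],[0,0,0]]}}

```text
clock: 12.15
ee_pos: [0.4832, 0.0606, 0.0532]
tcp_rot: [[0.994, 0.114, 0.003], [0.114, -0.994, -0.001], [0.003, 0.001, -1.0]]
wrist_force: [-0.6, -3.5, 9.5]
finger_gap: 0.0402
gripper_force: 4.8
```

Call:
{"name": "play_rows", "arguments": {"dp": [[0.003,0.0011,0],[0.006,0.0022,0],[0.009,0.0033,0.0003],[0.012,0.0044,0.0006],[0.0141,0.0051,0.001]], "angular": [[0,0,0],[0,0,0],[0,0,0],[0,0,0],[0,0,0]]}}

```text
clock: 12.78
ee_pos: [0.4983, 0.0568, 0.0531]
tcp_rot: [[0.993, 0.114, 0.003], [0.114, -0.994, -0.002], [0.003, 0.002, -1.0]]
wrist_force: [-4.1, -5.3, 16.9]
finger_gap: 0.0397
gripper_force: 8.1
```

Call:
{"name": "play_rows", "arguments": {"dp": [[0.002,0.0007,0],[0.004,0.0014,-0.0003],[0.006,0.0021,-0.0006],[0.008,0.0028,-0.001]], "angular": [[0,0,0],[0,0,0],[0,0,0],[0,0,0]]}}

```text
clock: 13.28
ee_pos: [0.505, 0.0551, 0.0546]
tcp_rot: [[0.994, 0.114, -0.0], [0.114, -0.994, -0.001], [-0.0, 0.001, -1.0]]
wrist_force: [-8.1, -4.0, 21.2]
finger_gap: 0.0399
gripper_force: 10.7
```

Call:
{"name": "play_rows", "arguments": {"dp": [[0.0025,0.0009,-0.0007],[0.005,0.0018,-0.0013],[0.0075,0.0027,-0.0018],[0.01,0.0036,-0.0023]], "angular": [[0,0,0],[0,0,0],[0,0,0],[0,0,0]]}}

```text
clock: 13.78
ee_pos: [0.5165, 0.0524, 0.0566]
tcp_rot: [[0.994, 0.114, 0.003], [0.114, -0.994, -0.001], [0.003, 0.002, -1.0]]
wrist_force: [-3.4, -4.9, 13.1]
finger_gap: 0.04
gripper_force: 6.9
```

Call:
{"name": "play_rows", "arguments": {"dp": [[0.0025,0.0009,-0.0003],[0.005,0.0018,-0.0003],[0.0075,0.0027,-0.0003],[0.01,0.0036,-0.0003]], "angular": [[0,0,0],[0,0,0],[0,0,0],[0,0,0]]}}

```text
clock: 14.28
ee_pos: [0.5277, 0.0497, 0.0571]
tcp_rot: [[0.994, 0.114, 0.004], [0.114, -0.994, -0.002], [0.004, 0.002, -1.0]]
wrist_force: [-0.9, -5.1, 13.8]
finger_gap: 0.0404
gripper_force: 6.4
```

Call:
{"name": "play_rows", "arguments": {"dp": [[0.0025,0.0009,0],[0.005,0.0018,0.0003],[0.0075,0.0027,0.0006],[0.01,0.0036,0.001]], "angular": [[0,0,0],[0,0,0],[0,0,0],[0,0,0]]}}

```text
clock: 14.78
ee_pos: [0.5389, 0.0471, 0.0562]
tcp_rot: [[0.993, 0.114, 0.006], [0.114, -0.994, -0.002], [0.006, 0.003, -1.0]]
wrist_force: [0.3, -6.4, 10.9]
finger_gap: 0.0399
gripper_force: 5.1
```

Call:
{"name": "play_rows", "arguments": {"dp": [[0.002,0.0007,0.0004],[0.004,0.0014,0.0009],[0.006,0.0021,0.0014],[0.008,0.0028,0.002]], "angular": [[0,0,0],[0,0,0],[0,0,0],[0,0,0]]}}

```text
clock: 15.28
ee_pos: [0.5474, 0.0451, 0.0539]
tcp_rot: [[0.994, 0.114, 0.007], [0.114, -0.994, -0.002], [0.007, 0.003, -1.0]]
wrist_force: [1.4, -6.6, 7.7]
finger_gap: 0.0394
gripper_force: 4.0
```

Call:
{"name": "play_rows", "arguments": {"dp": [[0.003,0.001,0.0005],[0.005,0.0018,0.0005],[0.005,0.0018,-0.004],[0.005,0.0018,-0.02],[-0.03,-0.011,-0.05]], "angular": [[0,0,0],[0,0,0],[0,0,0],[0,0,0],[0,0,0]]}}

```text
clock: 15.9
ee_pos: [0.5131, 0.0541, 0.1016]
tcp_rot: [[0.994, 0.112, -0.001], [0.112, -0.994, 0.0], [-0.001, -0.0, -1.0]]
wrist_force: [-0.0, 0.3, 0.6]
finger_gap: 0.0402
gripper_force: 0.0
```

Call:
{"name": "play_rows", "arguments": {"dp": [[-0.03,-0.011,-0.05],[-0.06,-0.022,-0.1],[-0.06,-0.022,-0.1]], "angular": [[0,0,5],[0,0,13],[0,0,20]], "claw": 0}}

```text
clock: 16.27
ee_pos: [0.4517, 0.0703, 0.2071]
tcp_rot: [[0.972, -0.236, 0.009], [-0.236, -0.972, 0.002], [0.008, -0.004, -1.0]]
wrist_force: [1.3, -0.6, -0.0]
finger_gap: 0.0002
gripper_force: 0.0
```

```bash
python3 look.py; python3 -c "
from h import *
cv2.imwrite('pics/w3.png',manip.grab_frame('wrist')['image'][:,:,::-1])"
```

```text
16.275 [0.4517 0.0703 0.2071] tcp fix [-0.0496 -0.0035] [ 1.3 -0.6 -0. ]
wrist 4458 rect [28.6 -5.4] [119.9  32.3] 89.88 zmax 0.057
```

View pics/w3.png

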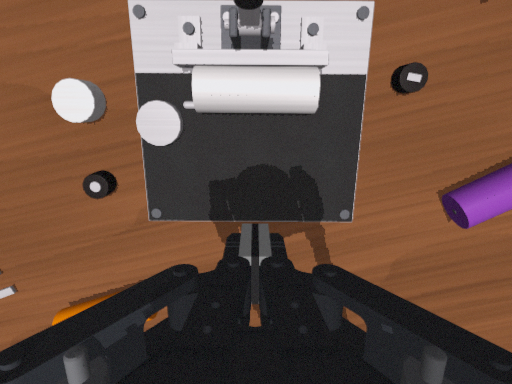

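The bar lies in the seat, touching the stop (255,88), parallel and down; all bystanders are untouched. Next I go over and behind the hold-down handle with closed fingers.

Call:
{"name": "play_rows", "arguments": {"dp": [[0,0,-0.04],[0.05,-0.001,-0.05],[0.1,-0.002,-0.05],[0.16,-0.003,-0.05],[0.212,-0.003,-0.05]], "angular": [[0,0,0],[0,0,0],[0,0,0],[0,0,0],[0,0,0]]}}

```text
clock: 17.05
ee_pos: [0.6589, 0.022, 0.2495]
tcp_rot: [[0.973, -0.231, -0.003], [-0.231, -0.973, 0.0], [-0.003, 0.0, -1.0]]
wrist_force: [-0.6, -0.3, 1.0]
finger_gap: -0.0004
gripper_force: 0.0
```

Call:
{"name": "play_rows", "arguments": {"dp": [[0,0,0],[0,0,0]], "angular": [[0,0,0],[0,0,0]]}}

```text
clock: 17.3
ee_pos: [0.6565, 0.0225, 0.2494]
tcp_rot: [[0.973, -0.233, -0.004], [-0.233, -0.973, 0.0], [-0.004, 0.001, -1.0]]
wrist_force: [-0.9, 0.2, 0.0]
finger_gap: -0.0001
gripper_force: 0.0
```

```bash
python3 - <<'E'
from m import *
c=np.array([.5007,.0618]);yaw=np.radians(-13.8)
s=manip.read_state();print(s["clock"],s["ee_pos"].round(4),"tcp fix",tofix(s["ee_pos"][:2],c,yaw).round(4),s["wrist_force"].round(1))
for n in ("side","wrist"):
    f=manip.grab_frame(n);w=world(f);F=tofix(w[...,:2],c,yaw)
    b=(w[...,2]>.09)&(w[...,2]<.2)&(abs(F[...,1])<.03)&(F[...,0]>.07)&(F[...,0]<.15)
    n_,l,st,_=cv2.connectedComponentsWithStats(b.astype(np.uint8))
    for i in range(1,n_):
        if st[i,4]>15:
            P=np.c_[F[l==i],w[l==i][:,2]];print(n,st[i],P.mean(0).round(3),P.min(0).round(3),P.max(0).round(3))
    if n=="side": cv2.imwrite("pics/s1.png",cv2.resize(f["image"][120:280,130:330,::-1],None,fx=3,fy=3))
E
```

```text
17.3 [0.6565 0.0225 0.2494] tcp fix [ 0.1607 -0.001 ] [-0.9  0.2  0. ]
side [197 153  18  33 263] [0.103 0.006 0.146] [ 0.084 -0.009  0.09 ] [0.128 0.014 0.195]
wrist [248 214  10  10 100] [ 0.118 -0.     0.117] [ 0.113 -0.005  0.112] [0.122 0.004 0.122]
```

View pics/s1.png

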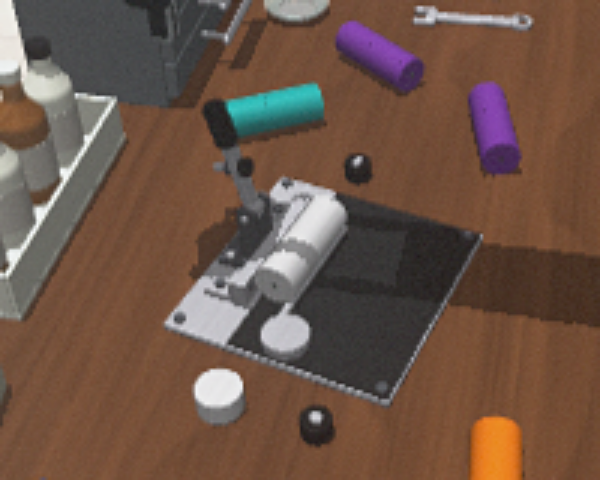

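The side crop shows the hold-down arm upright-leaning at (235,160) with its black handle at (220,122), and the bar home against the stop. I lower behind the handle and push.

Call:
{"name": "play_rows", "arguments": {"dp": [[0,0,0.04],[0,0,0.08],[0,0,0.1],[-0.006,0,0.1],[-0.012,0,0.1]], "angular": [[0,0,0],[0,0,0],[0,0,0],[0,0,0],[0,0,0]]}}

```text
clock: 18.02
ee_pos: [0.6465, 0.0255, 0.1534]
tcp_rot: [[0.972, -0.233, 0.003], [-0.233, -0.972, 0.0], [0.003, -0.001, -1.0]]
wrist_force: [0.6, -0.9, 0.9]
finger_gap: 0.0001
gripper_force: 0.0
```

Call:
{"name": "play_rows", "arguments": {"dp": [[-0.01,0,0],[-0.02,0,0],[-0.03,0,0],[-0.04,0,0],[-0.05,0,0]], "angular": [[0,0,0],[0,0,0],[0,0,0],[0,0,0],[0,0,0]]}}

```text
clock: 18.65
ee_pos: [0.6013, 0.0367, 0.1569]
tcp_rot: [[0.972, -0.233, 0.011], [-0.234, -0.972, -0.001], [0.011, -0.002, -1.0]]
wrist_force: [3.4, -2.0, 16.3]
finger_gap: 0.0001
gripper_force: 2.0
```

```bash
python3 - <<'E'
from h import *
s=manip.read_state();print(s["wrist_force"],s["ft_torque"],s["ee_pos"])
a=manip.grab_frame("wrist")["image"];b=manip.grab_frame("side")["image"]
a=cv2.resize(a[100:340,130:390],(520,480));b=cv2.resize(b[80:280,160:270],(264,480),interpolation=cv2.INTER_CUBIC)
cv2.imwrite("pics/w4.png",np.hstack([a,b])[:,:,::-1])
E
```

```text
[ 3.35343786 -1.9773884  16.34406074] [-0.1914091  -0.26216001  0.03088567] [0.60128014 0.03669653 0.15690158]
```

View pics/w4.png

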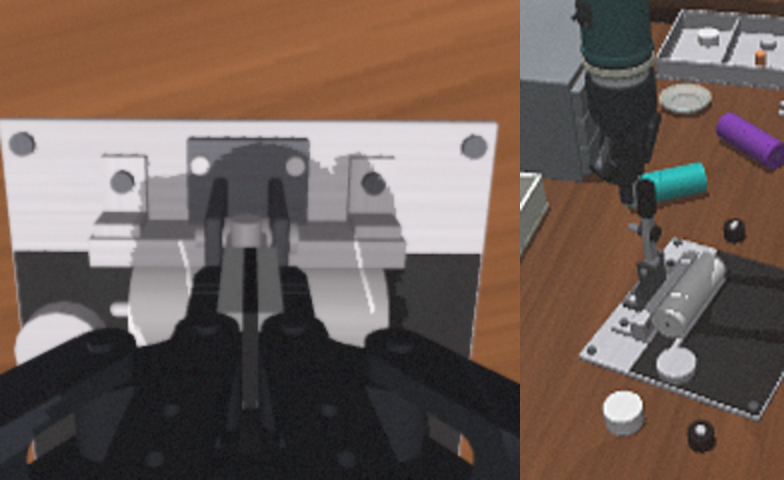

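The side crop shows the handle nearly upright in front of the fingers, its top touching the finger knuckle. So I raise the hand about 22 mm and carry on along the arc.

Call:
{"name": "play_rows", "arguments": {"dp": [[0.003,0,-0.012],[0.003,0,-0.024],[0.003,0,-0.024]], "angular": [[0,0,0],[0,0,0],[0,0,0]]}}

```text
clock: 19.12
ee_pos: [0.6007, 0.0363, 0.1765]
tcp_rot: [[0.972, -0.234, 0.001], [-0.234, -0.972, 0.0], [0.001, -0.0, -1.0]]
wrist_force: [0.8, -0.1, -0.8]
finger_gap: 0.0
gripper_force: 0.0
```

Call:
{"name": "play_rows", "arguments": {"dp": [[-0.008,0,0],[-0.016,0,0],[-0.024,0,0.001],[-0.032,0,0.002],[-0.04,0,0.003]], "angular": [[0,0,0],[0,0,0],[0,0,0],[0,0,0],[0,0,0]]}}

```text
clock: 19.75
ee_pos: [0.5604, 0.0457, 0.1718]
tcp_rot: [[0.972, -0.233, -0.001], [-0.233, -0.972, -0.0], [-0.001, 0.0, -1.0]]
wrist_force: [2.4, 0.4, -0.6]
finger_gap: 0.0
gripper_force: 0.8
```

Call:
{"name": "play_rows", "arguments": {"dp": [[-0.009,0,0.004],[-0.018,0,0.008],[-0.026,0,0.013],[-0.034,0,0.019],[-0.042,0,0.026]], "angular": [[0,0,0],[0,0,0],[0,0,0],[0,0,0],[0,0,0]]}}

```text
clock: 20.38
ee_pos: [0.5199, 0.0556, 0.1459]
tcp_rot: [[0.972, -0.234, -0.0], [-0.234, -0.972, 0.0], [-0.0, -0.0, -1.0]]
wrist_force: [0.9, 0.4, 1.5]
finger_gap: -0.0001
gripper_force: 0.8
```

Call:
{"name": "play_rows", "arguments": {"dp": [[-0.007,0,0.007],[-0.012,0,0.015],[-0.017,0,0.023],[-0.021,0,0.029],[-0.023,0,0.034]], "angular": [[0,0,0],[0,0,0],[0,0,0],[0,0,0],[0,0,0]]}}

```text
clock: 21.0
ee_pos: [0.4978, 0.0608, 0.1118]
tcp_rot: [[0.972, -0.234, -0.001], [-0.234, -0.972, -0.0], [-0.001, 0.0, -1.0]]
wrist_force: [-0.4, 0.3, 2.3]
finger_gap: 0.0003
gripper_force: 0.6
```

Call:
{"name": "play_rows", "arguments": {"dp": [[-0.002,0,0.004],[-0.004,0,0.008],[-0.006,0,0.012],[-0.006,0,0.015],[-0.006,0,0.017]], "angular": [[0,0,0],[0,0,0],[0,0,0],[0,0,0],[0,0,0]]}}

```text
clock: 21.62
ee_pos: [0.4918, 0.0622, 0.095]
tcp_rot: [[0.972, -0.234, -0.001], [-0.234, -0.972, 0.0], [-0.001, 0.0, -1.0]]
wrist_force: [-1.3, 0.7, 1.0]
finger_gap: -0.0001
gripper_force: 0.5
```

Call:
{"name": "play_rows", "arguments": {"dp": [[0,0,0.001],[0,0,0.002],[0,0,0.003],[0,0,0.004]], "angular": [[0,0,0],[0,0,0],[0,0,0],[0,0,0]]}}

```text
clock: 22.12
ee_pos: [0.4924, 0.0622, 0.0914]
tcp_rot: [[0.972, -0.234, 0.0], [-0.234, -0.972, -0.0], [0.0, -0.0, -1.0]]
wrist_force: [-1.2, -0.2, 1.1]
finger_gap: -0.0
gripper_force: 0.5
```

Call:
{"name": "play_rows", "arguments": {"dp": [[0,0,0.001],[0,0,0.002],[0,0,0.003],[0,0,0.004]], "angular": [[0,0,0],[0,0,0],[0,0,0],[0,0,0]]}}

```text
clock: 22.62
ee_pos: [0.4923, 0.0622, 0.0873]
tcp_rot: [[0.972, -0.234, -0.0], [-0.234, -0.972, 0.0], [-0.0, -0.0, -1.0]]
wrist_force: [-1.3, 0.5, 1.0]
finger_gap: -0.0004
gripper_force: 0.5
```

Call:
{"name": "play_rows", "arguments": {"dp": [[0,0,0.0005],[0,0,0.001],[0,0,0.0015],[0,0,0.002]], "angular": [[0,0,0],[0,0,0],[0,0,0],[0,0,0]]}}

```text
clock: 23.12
ee_pos: [0.4923, 0.0622, 0.0854]
tcp_rot: [[0.972, -0.233, 0.0], [-0.233, -0.972, 0.0], [0.0, -0.0, -1.0]]
wrist_force: [-0.6, 0.3, -0.4]
finger_gap: -0.0005
gripper_force: 0.5
```

Call:
{"name": "play_rows", "arguments": {"dp": [[0,0,0.0007],[0,0,0.0014],[0,0,0.002],[0,0,0.0025]], "angular": [[0,0,0],[0,0,0],[0,0,0],[0,0,0]]}}

```text
clock: 23.62
ee_pos: [0.4923, 0.0622, 0.0829]
tcp_rot: [[0.972, -0.234, -0.0], [-0.234, -0.972, 0.0], [-0.0, -0.0, -1.0]]
wrist_force: [-1.6, -0.2, 0.8]
finger_gap: -0.0
gripper_force: 0.5
```

Call:
{"name": "play_rows", "arguments": {"dp": [[0,0,0.0007],[0,0,0.0014],[0,0,0.002]], "angular": [[0,0,0],[0,0,0],[0,0,0]]}}

```text
clock: 24.0
ee_pos: [0.4923, 0.0622, 0.0808]
tcp_rot: [[0.972, -0.234, -0.0], [-0.234, -0.972, 0.0], [-0.0, 0.0, -1.0]]
wrist_force: [-0.9, -0.1, 1.5]
finger_gap: 0.0
gripper_force: 0.6
```

Call:
{"name": "play_rows", "arguments": {"dp": [[0,0,0.0007],[0,0,0.0014],[0,0,0.002]], "angular": [[0,0,0],[0,0,0],[0,0,0]]}}

```text
clock: 24.38
ee_pos: [0.4923, 0.0622, 0.0788]
tcp_rot: [[0.972, -0.234, -0.0], [-0.234, -0.972, 0.0], [-0.0, -0.0, -1.0]]
wrist_force: [-0.8, 0.9, 0.9]
finger_gap: 0.0004
gripper_force: 0.6
```

Call:
{"name": "play_rows", "arguments": {"dp": [[0,0,0.0007],[0,0,0.0014],[0,0,0.002]], "angular": [[0,0,0],[0,0,0],[0,0,0]]}}

```text
clock: 24.75
ee_pos: [0.4923, 0.0622, 0.0768]
tcp_rot: [[0.972, -0.234, -0.0], [-0.234, -0.972, 0.0], [-0.0, -0.0, -1.0]]
wrist_force: [-1.6, 0.4, 1.7]
finger_gap: 0.0
gripper_force: 0.6
```

Call:
{"name": "play_rows", "arguments": {"dp": [[0,0,0.0007],[0,0,0.0014],[0,0,0.002]], "angular": [[0,0,0],[0,0,0],[0,0,0]]}}

```text
clock: 25.12
ee_pos: [0.4923, 0.0622, 0.0749]
tcp_rot: [[0.972, -0.234, -0.0], [-0.234, -0.972, 0.0], [-0.0, -0.0, -1.0]]
wrist_force: [-2.1, 0.4, 2.9]
finger_gap: 0.0002
gripper_force: 1.9
```

Call:
{"name": "play_rows", "arguments": {"dp": [[0,0,0.0005],[0,0,0.001],[0,0,0.0015]], "angular": [[0,0,0],[0,0,0],[0,0,0]]}}

```text
clock: 25.5
ee_pos: [0.4924, 0.0622, 0.0745]
tcp_rot: [[0.972, -0.234, -0.0], [-0.234, -0.972, 0.0], [-0.0, 0.0, -1.0]]
wrist_force: [-5.6, 0.5, 11.5]
finger_gap: 0.0
gripper_force: 6.3
```

Call:
{"name": "play_rows", "arguments": {"dp": [[0,0,0.0003],[0,0,0.0006],[0,0,0.0006],[0,0,0.0006]], "angular": [[0,0,0],[0,0,0],[0,0,0],[0,0,0]]}}

```text
clock: 26.0
ee_pos: [0.4924, 0.0622, 0.0744]
tcp_rot: [[0.972, -0.234, -0.0], [-0.234, -0.972, -0.0], [-0.0, 0.0, -1.0]]
wrist_force: [-6.9, 0.1, 12.9]
finger_gap: -0.0002
gripper_force: 7.0
```

Call:
{"name": "play_rows", "arguments": {"dp": [[0,0,-0.001],[0,0,-0.003],[0,0,-0.01],[0,0,-0.04],[0,0,-0.08]], "angular": [[0,0,0],[0,0,0],[0,0,0],[0,0,0],[0,0,0]]}}

```text
clock: 26.62
ee_pos: [0.4914, 0.062, 0.1525]
tcp_rot: [[0.972, -0.234, -0.003], [-0.234, -0.972, -0.0], [-0.002, 0.001, -1.0]]
wrist_force: [-0.1, 0.0, 0.4]
finger_gap: -0.0002
gripper_force: 0.0
```

Call:
{"name": "play_rows", "arguments": {"dp": [[-0.02,0,-0.03],[-0.05,0,-0.05],[-0.05,0,-0.05],[-0.05,0,-0.05]], "angular": [[0,0,0],[0,0,0],[0,0,0],[0,0,0]]}}

```text
clock: 27.12
ee_pos: [0.4441, 0.0738, 0.2027]
tcp_rot: [[0.972, -0.233, 0.001], [-0.233, -0.972, -0.0], [0.001, -0.0, -1.0]]
wrist_force: [0.1, -0.5, -0.3]
finger_gap: -0.0002
gripper_force: 0.0
```

```bash
python3 look.py; python3 -c "
from h import *
b=manip.grab_frame('side')['image'][120:280,130:330,::-1]
cv2.imwrite('pics/end.png',cv2.resize(b,None,fx=3,fy=3))"
```

```text
27.125 [0.4441 0.0738 0.2027] tcp fix [-0.0579 -0.0019] [ 0.1 -0.5 -0.3]
wrist 4005 rect [28.6 -5.5] [ 32.9 119.8] 0.24 zmax 0.0569
```

View pics/end.png

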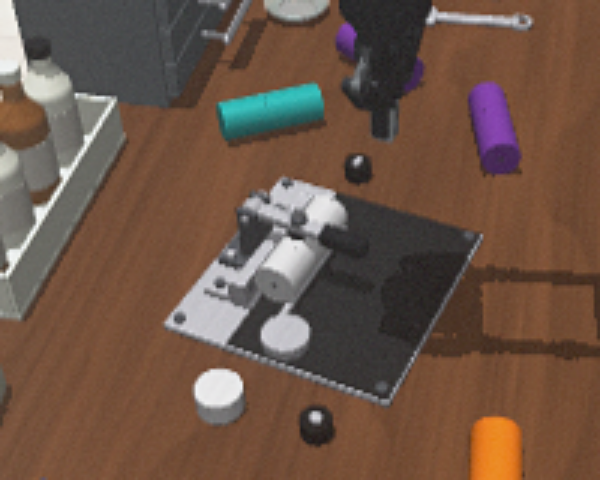

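The hold-down arm is down across the bar (300,225), with the handle at (345,240). The bar sits square in its seat, the bystanders have not moved and the robot is clear, so I hand in.

```bash
python3 -c "
from plant import manip
print(manip.job_done())"
```

```text
the job is handed in; nothing more can be done
None
```

I rolled the bar over the rib and home against the stop, pressed the hold-down onto it with about 13 N at the handle (roughly 17–22 N at the pad by my estimate), let go, and handed the job in at about 27 s; the hand-in returned no verdict.

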